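Load the paint stand for the next figure

ROBOT

A 7-joint arm with a two-finger parallel gripper is mounted at the origin on a cart in front of the work surface, level with it; the furniture and walls round the work are solid. World frame = base frame: x ahead of the robot, y to its left, z up, the work surface at z = 0. Lengths are in m, angles in rad, forces in N, time in s.
With the tool pointing down it reaches from about 0.4 to 0.85 m from the base axis. Payload 10.4 kg.
Tool frame: the origin (TCP) lies midway between the tips of the shut fingers; the grasp point (between the pads) lies 19 mm behind it; z points along the fingers, y is the line along which they close (so a half turn about z gives the same grasp; the last joint's range is limited). The gripper opens to 87 mm and grips with 3 to 60 N. Pads are 19 mm wide; open, the fingers measure 117 mm over their backs; the gripper's body (75 mm by 190 mm) begins 51 mm behind the grasp point.
Start: joints at [-1.202, 0.332, -0.065, 1.46, 0.022, 1.35, -0.088], TCP at [0.239, 0.578, 0.223] pointing down, gripper open.
Joint ranges: [-2.6, 2.6], [-0.5, 2.12], [-1.47, 1.34], [0.16, 2.42], [-1.27, 4.41], [0.06, 2.06], [-2.6, 2.6]. Speed limits (rad/s): [2.22, 2.22, 2.79, 2.79, 3.14, 3.14, 3.14].

INTERFACE

Orientations are given as a unit quaternion [x, y, z, w].
In Python, from bench import r gives the robot as it stands.
- The arm moves only by the tool apply_moves, never from a script. Its argument "steps" is a list of rows, each a list of 7 numbers: the turn, a rotation vector about the tool's x, y, z in rad, then the shift along the tool's x, y, z in mm, then the opening, from -1 (shut) to 1 (fully open). In form: [[ax, ay, az, x, y, z, claw], ...]. A call has 1 to 20 rows; each row is the pose to reach, as a shift and turn from the pose commanded when the call began, along the tool's axes at that moment; what a row does not reach only later rows make up. A row lasts 1/12 s, in which the tool goes at most 41.7 mm and 7.16 degrees, less where a joint would pass 70% of its speed; a pose out of reach is approached as far as the arm can. A call with a gripper value outside its range is refused whole. The fingers move at their own pace and stop on an object; "force" is the grip in N (left out, the last holds). Time passes only in rows, so rows that repeat a pose let the fingers close. It gives the time, the measured TCP pose, the force, the opening and the grip force at its end, in the units of the state.
- r.read_state(): the state, without advancing time (a new reading comes with each control period).
- r.camera(name): name is "side" or "top"; returns a dict with "pixels" (420x560x3 uint8, red, green, blue), "z_map" (420x560 float32, m along the optical axis (not along the pixel's ray), 0 where there is no reading), "fovy" (degrees; the focal length in pixels is half the picture's height over the tangent of half this angle, whatever the lens; pixels are square), "cx", "cy" (the principal point, pixels), "position" and "orientation" of the camera in the world. Camera axes: x right, y down, z forward; pixel columns grow to the right and rows downward; lengths in m; the calibration is good to about 2 mm. A picture is of the moment at which its call begins.
- r.close_job(): hands the job in; it is judged then, once.
The state is a dict: "time": time; "joint_positions": joint angles; "joint_vel": joint speeds; "joint_torque": joint torques, N m; "ee_pos": TCP position; "eef_rot": TCP orientation; "ft_force": force on the tool from outside, world axes, zero at the start; "torque": the same for the moment, N m; "width": finger opening in m; "grip_force": force on a finger pad.
Only numpy, scipy, OpenCV 4.12 (cv2) and the standard library are available. Lean on these libraries where they do the work, as an engineer would, in place of code of your own. Each camera call takes 0.05 s, during which the arm holds its last target. There are 200 camera calls.

TASK

Set up for painting: the black and the uncapped light-blue paint already stand in the front row of the plywood paint stand; put the tan paint in the well between them and the white thinner bottle in the back-row well directly behind the black paint. Slip the light-blue cap fully down over the light-blue bottle's nozzle and lay the black brush across both notches of the brush rest. Leave the two standing paints upright in their wells and the glue bottle where it is.

Things in the scene. Friction and masses are not known exactly. Their poses are not given: they have to be found in the camera images.
- paint_stand: Two-step paint stand of pale plywood, fixed. Origin on the table; +x is its back, +y its left (seen from the robot), z up; turned up to 0.3 rad. x -55 to 70 mm, y +-100. Front row: 3 wells 32 mm wide at x -28, y +60, 0, -60, floor z 4, deck top z 30. Back row: 3 wells 48 mm wide at x +36, y +60, 0, -60, floor z 16, deck top z 46. A well is directly behind that of the same y.
- brush_rest: Low plywood brush rest, fixed, in front of the stand. Origin on the table under its middle, z up. Foot board 52 (x) x 140 (y) mm, top at z 4 mm. Two upright tabs 5 mm thick at y +55 and -55 mm, 32 mm high, each with a notch at x = 0: floor z 14 mm, about 18 mm wide there, flaring to 26 at the top. The brush lies along y in both notches.
- black_paint: Dropper bottle of black paint, black cap, 25 mm diameter, 87 mm tall; cap 20 mm wide above z = 53 mm. Origin at the centre of its underside, z up. It stands from the start in the left or right end well of the stand's front row, and stays there.
- blue_paint: Open bottle of light-blue paint, 25 mm diameter, 70 mm tall: body to z = 53 mm, above it a light-blue tapering nozzle, at most 18 mm wide, round on top. Origin at the centre of its underside, z up. It stands from the start in the other end well of the front row, and stays there.
- tan_paint: Dropper bottle of tan (orange-brown) paint with a white cap, standing near the table's front edge, 25 mm diameter, 87 mm tall; the cap, good to grip, is 20 mm wide from z = 53 mm to the top. Origin at the centre of its underside, z up.
- thinner_bottle: Thinner bottle: white, blue-grey print, white crown cap, standing near the table's front edge; 42 mm diameter to z = 69 mm, cap 26 mm wide (narrower at its top) from there to 97 mm. Origin at the centre of its underside, z up.
- blue_cap: Loose light-blue cap of the light-blue paint, standing mouth down on the table, 32 mm tall: ribbed skirt 26 mm in diameter, 20 mm high, a narrower tip (16 mm) above. Bore 20.5 mm wide, 17 mm deep, open below; it slips over the nozzle without turning. Origin at the centre of its lower rim, z up. Fully down, the rim is about 53 mm above the bottle's underside.
- brush: Fine paint brush, black handle, lying on the table at the right; 183 mm long, handle about 11 mm thick. Origin near its middle at the underside (1 mm above the table when it lies there); the solid is 10 mm wide and reaches 13 mm above the origin. x runs along the brush. It may point either way on the rest.
- glue_bottle: Bystander to be left where it is: white glue bottle with a red label and a long pointed nozzle, 36 mm diameter, 102 mm tall, standing on the table. Origin at the centre of its underside.
Mind the look-alikes: they are no part of the job. Leave any green look-alike of the thinner_bottle alone.

How it is judged:
At the end, for the whole second after the job is handed in: Paints and thinner upright in their wells (8 mm, 0.15 rad); cap on the blue bottle (5 mm off axis, rim 48-57 mm above its underside, 0.2 rad); brush in both notches (12 mm across, 30 mm along, 10-22 mm up, 0.15 rad); glue bottle upright within 20 mm of its start; all at rest (x of tan_paint in the frame of paint_stand between -0.036 and -0.02 m and y of tan_paint in the frame of paint_stand between -0.008 and 0.008 m and z of tan_paint in the frame of paint_stand between -0.002 and 0.01 m and angle between each of tan_paint, glue_bottle's own z axis and vertical below 0.15 rad and (((x of black_paint in the frame of paint_stand between -0.036 and -0.02 m and y of black_paint in the frame of paint_stand between 0.052 and 0.068 m and z of black_paint in the frame of paint_stand between -0.002 and 0.01 m and angle between black_paint's own z axis and vertical below 0.15 rad) and (x of blue_paint in the frame of paint_stand between -0.036 and -0.02 m and y of blue_paint in the frame of paint_stand between -0.068 and -0.052 m and z of blue_paint in the frame of paint_stand between -0.002 and 0.01 m and angle between blue_paint's own z axis and vertical below 0.15 rad) and (x of thinner_bottle in the frame of paint_stand between 0.028 and 0.044 m and y of thinner_bottle in the frame of paint_stand between 0.052 and 0.068 m and z of thinner_bottle in the frame of paint_stand between 0.01 and 0.022 m and angle between thinner_bottle's own z axis and vertical below 0.15 rad)) or ((x of black_paint in the frame of paint_stand between -0.036 and -0.02 m and y of black_paint in the frame of paint_stand between -0.068 and -0.052 m and z of black_paint in the frame of paint_stand between -0.002 and 0.01 m and angle between black_paint's own z axis and vertical below 0.15 rad) and (x of blue_paint in the frame of paint_stand between -0.036 and -0.02 m and y of blue_paint in the frame of paint_stand between 0.052 and 0.068 m and z of blue_paint in the frame of paint_stand between -0.002 and 0.01 m and angle between blue_paint's own z axis and vertical below 0.15 rad) and (x of thinner_bottle in the frame of paint_stand between 0.028 and 0.044 m and y of thinner_bottle in the frame of paint_stand between -0.068 and -0.052 m and z of thinner_bottle in the frame of paint_stand between 0.01 and 0.022 m and angle between thinner_bottle's own z axis and vertical below 0.15 rad))) and horizontal distance between blue_cap and blue_paint below 0.005 m and z of blue_cap in the frame of blue_paint between 0.048 and 0.057 m and angle between blue_cap's own z axis and vertical below 0.2 rad and x of brush in the frame of brush_rest between -0.012 and 0.012 m and y of brush in the frame of brush_rest between -0.03 and 0.03 m and z of brush in the frame of brush_rest between 0.01 and 0.022 m and angle between the x axis of brush and the y axis of brush_rest, either way round below 0.15 rad and angle between brush's own x axis and vertical between 1.45 and 1.69 rad and distance of glue_bottle from where it was at the start of the episode below 0.02 m and linear speed of each of black_paint, blue_paint, tan_paint, thinner_bottle, blue_cap, brush below 0.02 m/s); the robot touches nothing.
It fails at once if the glue bottle is moved more than 20 mm (distance of glue_bottle from where it was at the start of the episode above 0.02 m).
It also fails if it takes over 99 s, if anything falls off the work surface, if the arm or the gripper's body presses on something with over 40 N, if the wrist force passes 120 N, or if a joint passes its speed limit or range.

## Working session

There is one attempt and no reset: what is moved stays moved. The work goes in short steps, Python scripts to look and compute and a tool call to move; the robot and the scene stay as the last step left them, time stands still between calls to the robot, and variables do not carry over. Pictures are saved under pics/ and viewed, at most 14 in all, crops included, and the job is handed in when it is done.

Besides the shell and the picture viewer there is one more tool, called after "Call:" as name([rows], argument=value, ...), one row to a line, values as JSON. apply_moves: Moves the arm, as the interface text tells. Its arguments: {"type":"object","properties":{"steps":{"type":"array","items":{"type":"array","items":{"type":"number"}}},"force":{"type":"number"}},"required":["steps"]}

```bash
mkdir -p pics; ls; cat > h.py <<'E'
from bench import r
import numpy as np, cv2
from scipy.spatial.transform import Rotation as R
def snap(n,f=None):
    c=r.camera(n)
    np.savez(f'{n}.npz',**c)
    if f: cv2.imwrite('pics/'+f,c['pixels'][:,:,::-1])
    return c
def load(n): return dict(np.load(f'{n}.npz'))
def cloud(c):
    f=210/np.tan(np.radians(float(c['fovy']))/2)
    v,u=np.mgrid[:420,:560]; z=c['z_map']
    p=np.stack([(u-c['cx'])/f*z,(v-c['cy'])/f*z,z],-1)
    return p@R.from_quat(c['orientation']).as_matrix().T+c['position']
E
python3 - <<'E'
from h import *
for n in('top','side'):
    c=snap(n,n+'0.png'); print(n,c['fovy'],c['cx'],c['cy'],c['position'],R.from_quat(c['orientation']).as_matrix().round(3).tolist(),(c['z_map']>0).mean())
print(r.read_state())
E
```

```text
pics
top 49.9204919733768 275.4435968687068 217.60576240924973 [0.18294922 0.06749678 1.647743  ] [[0.027, -0.979, 0.204], [-1.0, -0.026, 0.007], [-0.001, -0.205, -0.979]] 0.9962074829931973
side 49.20085094290909 283.76528285729273 207.15409418026482 [ 0.55762982 -1.04322105  0.66038091] [[0.999, -0.007, -0.04], [0.032, -0.46, 0.887], [-0.025, -0.888, -0.46]] 0.7775595238095238
{'time': 0.1, 'joint_positions': array([-1.20156753,  0.33282146, -0.06474468,  1.46081729,  0.02157739,
        1.34985378, -0.08851538]), 'joint_vel': array([-0.00041526, -0.00168731,  0.00116849, -0.00360468,  0.00109282,
        0.0004783 , -0.00015906]), 'joint_torque': array([ 1.59996518e-03, -6.24533772e+01,  2.50998361e-02, -3.90721893e+01,
       -6.13227580e-02,  3.64437012e-02,  1.84545047e-05]), 'ee_pos': array([0.23852318, 0.57735422, 0.22184472]), 'eef_rot': array([ 1.94643741e-01,  9.80873820e-01, -5.92722926e-04, -1.10413544e-04]), 'ft_force': array([ 0.02986444,  0.27631112, -0.17074863]), 'torque': array([-0.00387915, -0.04951421,  0.0466402 ]), 'grip_force': 0.0, 'width': 0.08714830452879027}
```

View pics/top0.png

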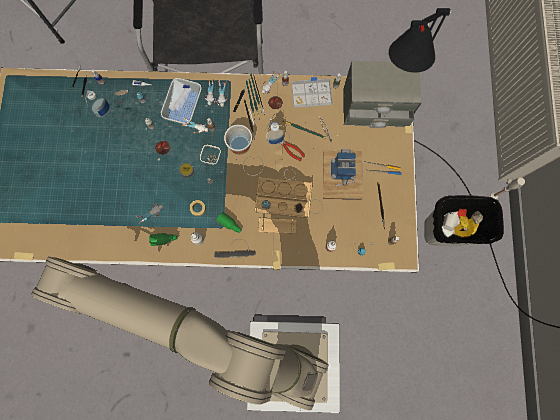

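View pics/side0.png

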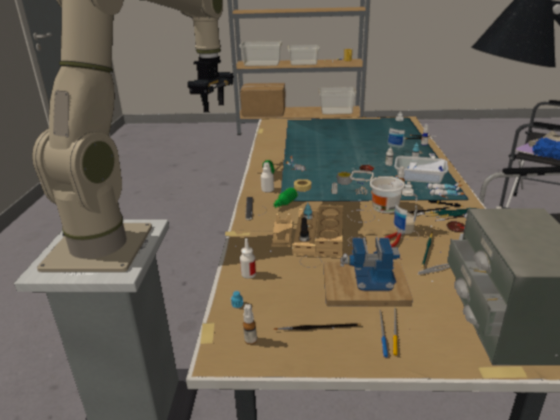

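Top view: stand around (285,195), brush rest in front of it (~(280,222)), white thinner (195,236), glue (332,244), blue cap (362,251), tan (393,240), brush (381,205). I'll zoom in.

```bash
python3 - <<'E'
from h import *
t=load('top');s=load('side')
a=cv2.resize(t['pixels'][165:275,180:420],None,fx=3.3,fy=3.3,interpolation=cv2.INTER_CUBIC)
b=cv2.resize(s['pixels'][150:350,215:415],None,fx=3,fy=3,interpolation=cv2.INTER_CUBIC)
cv2.imwrite('pics/t1.png',a[:,:,::-1]);cv2.imwrite('pics/s1.png',b[:,:,::-1])
P=cloud(t);Q=cloud(s)
for n,u,v in[('thin',195,236),('glue',332,244),('cap',362,251),('tan',393,240),('brush',381,205),('stand',285,186),('table',345,225),('rest',280,225)]:print(n,P[v,u].round(3))
for n,u,v in[('thin',267,180),('glue',248,265),('cap',237,299),('tan',249,325),('brush',320,327),('table',280,300)]:print(n,Q[v,u].round(3))
E
```

```text
thin [0.434 0.357 0.094]
glue [ 0.419 -0.121  0.093]
cap [ 0.406 -0.236  0.032]
tan [ 0.444 -0.341  0.063]
brush [ 0.584 -0.314  0.008]
stand [0.647 0.046 0.012]
table [ 0.507 -0.181 -0.004]
rest [0.499 0.061 0.002]
thin [0.442 0.339 0.046]
glue [ 0.428 -0.143  0.04 ]
cap [ 0.413 -0.246  0.021]
tan [ 0.453 -0.362  0.05 ]
brush [ 0.592 -0.319  0.008]
table [ 0.506 -0.222 -0.001]
```

View pics/t1.png

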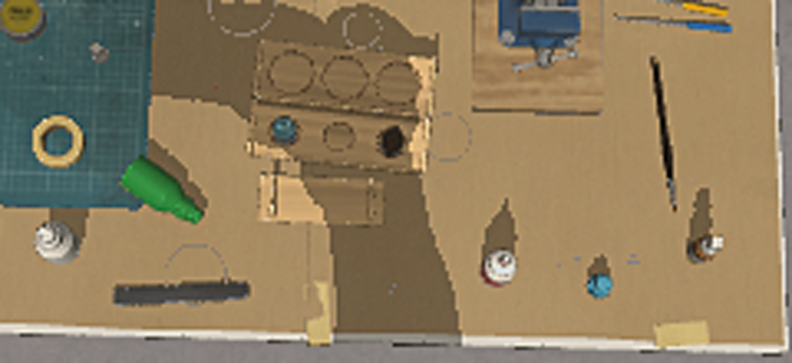

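View pics/s1.png

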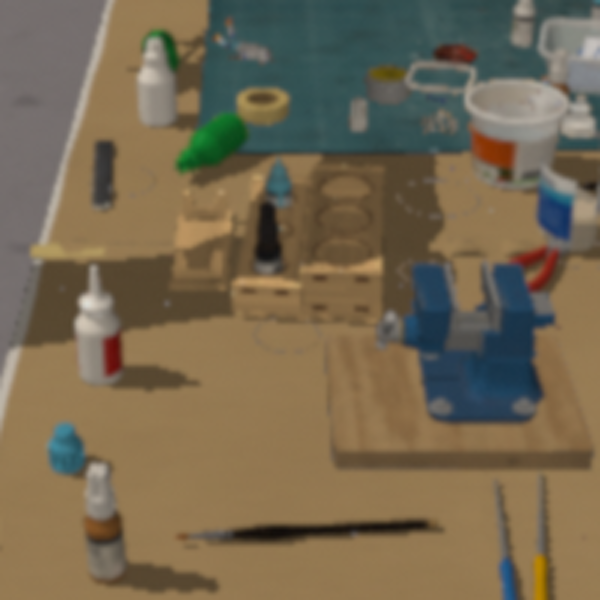

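Side crop: blue nozzle at left front well (280,180), black bottle at the right well (267,235), rest (205,245), thinner upright (157,90), tan upright (102,525), cap mouth down (66,450). So black is at y=-60 and thinner goes to the back-right well. Next, fits from the point clouds.

```bash
cat >> h.py <<'E'
from scipy.optimize import least_squares
def circ(p,rad):
    f=lambda q:np.hypot(p[:,0]-q[0],p[:,1]-q[1])-rad
    o=least_squares(f,p[:,:2].mean(0),loss='soft_l1',f_scale=.002)
    return (o.x*1000).round(1),round(float(np.sqrt(np.mean(f(o.x)**2))*1000),1),len(p)
def box(P,x0,x1,y0,y1,z0,z1):
    return P[(P[...,0]>x0)&(P[...,0]<x1)&(P[...,1]>y0)&(P[...,1]<y1)&(P[...,2]>z0)&(P[...,2]<z1)]
E
python3 - <<'E'
from h import *
for n in('top','side'):
    P=cloud(load(n)); print(n,'table',np.median(box(P,.4,.56,-.33,-.05,-.02,.02)[:,2]),np.median(box(P,.40,.5,.25,.32,-.02,.02)[:,2]))
    def near(x,y,w,z0,z1): return box(P,x-w,x+w,y-w,y+w,z0,z1)
    for nm,x,y,w,z0,z1,rad in[('thin',.443,.353,.04,.012,.066,.021),('thincap',.443,.353,.04,.072,.1,.012),('tan',.453,-.35,.03,.01,.05,.0125),('tancap',.453,-.35,.03,.056,.09,.01),('cap',.41,-.24,.025,.004,.019,.013),('captip',.41,-.24,.025,.022,.04,.008),('glue',.425,-.13,.03,.01,.06,.018)]:
        q=near(x,y,w,z0,z1)
        if len(q)>4: print(nm,circ(q,rad),q[:,2].max().round(3),(q[:,:2].mean(0)*1000).round(1))
    b=box(P,.55,.75,-.2,.2,.038,.052)
    print('back',cv2.minAreaRect((b[:,:2]*1000).astype(np.float32)),len(b),np.median(b[:,2]))
    b=box(P,.53,.75,-.2,.2,.022,.036)
    print('front',cv2.minAreaRect((b[:,:2]*1000).astype(np.float32)),len(b))
    b=box(P,.4,.57,-.1,.15,.015,.037)
    print('tabs',len(b),(b*1000).round(0).astype(int).tolist()[:60])
    q=box(P,.5,.68,-.36,-.27,.004,.02)
    print('brush',len(q),(q.mean(0)*1000).round(1),cv2.minAreaRect((q[:,:2]*1000).astype(np.float32)),q[:,2].max())
    b=box(P,.53,.65,-.2,.2,.056,.1)
    for s in(b[b[:,1]>.02],b[b[:,1]<.02]): print('std bottle',(s.mean(0)*1000).round(0) if len(s) else 0,len(s))
E
```

```text
top table -0.0022838997294757357 -0.002140363809061796
thin (array([437.8, 363.5]), 3.5, 84) 0.065 [430.9 354.6]
thincap (array([439.1, 364.9]), 4.5, 43) 0.099 [435.7 360.6]
tan (array([ 450.3, -349.8]), 1.6, 28) 0.05 [ 444.7 -342. ]
tancap (array([ 452. , -352.2]), 2.7, 25) 0.089 [ 446.6 -345.8]
cap (array([ 409. , -237.6]), 4.5, 23) 0.019 [ 406.7 -233.1]
captip (array([ 407.1, -238.8]), 2.9, 21) 0.035 [ 407.3 -237.5]
glue (array([ 423.8, -124.6]), 2.2, 48) 0.057 [ 415.2 -118.8]
back ((623.6317749023438, -4.070953369140625), (144.3876495361328, 325.95782470703125), 10.318771362304688) 640 0.044274221107135414
front ((619.2847290039062, -31.209808349609375), (172.35739135742188, 401.0014343261719), 21.646142959594727) 770
tabs 373 [[567, 148, 26], [566, 144, 31], [567, 141, 30], [568, 137, 23], [566, 133, 32], [567, 104, 34], [570, 97, 21], [567, 93, 35], [570, 89, 24], [568, 85, 29], [569, 82, 28], [568, 78, 29], [568, 74, 31], [569, 38, 33], [570, 30, 30], [569, 27, 32], [570, -21, 35], [562, 148, 32], [563, 144, 29], [562, 141, 32], [564, 137, 24], [562, 133, 36], [564, 126, 28], 
[... 2007 characters left out ...]
], [514, 120, 32], [517, 121, 32], [519, 126, 29], [522, 123, 31], [548, 123, 30], [551, 123, 30], [554, 124, 30], [557, 121, 31], [560, 113, 36], [479, 126, 26], [482, 125, 26], [485, 124, 27], [488, 121, 28], [513, 125, 26], [516, 123, 27], [519, 125, 26], [522, 125, 26], [545, 118, 29], [548, 118, 29], [551, 115, 31], [554, 116, 31], [557, 118, 30], [560, 110, 34], [478, 128, 21], [481, 127, 22], [485, 122, 25], [487, 122, 25], [513, 124, 24], [516, 123, 24], [519, 127, 22]]
brush 282 [ 588.3 -317.5    7.8] ((587.930419921875, -317.4364929199219), (176.1531524658203, 10.671531677246094), 6.159912586212158) 0.013552621512203933
std bottle [572. 111.  63.] 29
std bottle [579. -47.  75.] 120
```

```bash
cat >> h.py <<'E'
def avg(n,k=10):
    cs=[r.camera(n) for _ in range(k)]
    c=dict(cs[0]); Z=np.stack([q['z_map'] for q in cs]); Z[Z==0]=np.nan
    c['z_map']=np.nan_to_num(np.nanmedian(Z,0)); c['pixels']=np.mean([q['pixels'] for q in cs],0).round().astype(np.uint8)
    np.savez(f'{n}.npz',**c); return c,np.nanmedian(np.nanstd(Z,0))
def ray(c,u,v,z):
    f=210/np.tan(np.radians(float(c['fovy']))/2)
    d=R.from_quat(c['orientation']).as_matrix()@np.array([(u-c['cx'])/f,(v-c['cy'])/f,1])
    return (c['position']+d*(z-c['position'][2])/d[2])[:2]
E
python3 - <<'E'
from h import *
for n in('top','side'):
    c,sd=avg(n); P=cloud(c); print(n,'noise',sd)
    def near(x,y,w,z0,z1): return box(P,x-w,x+w,y-w,y+w,z0,z1)
    for nm,x,y,w,z0,z1,rad in[('thin',.439,.362,.035,.012,.066,.021),('thincap',.443,.362,.03,.072,.092,.013),('tan',.451,-.35,.025,.01,.05,.0125),('tancap',.451,-.35,.025,.058,.085,.01),('cap',.41,-.239,.025,.004,.017,.013),('captip',.41,-.239,.025,.023,.03,.008),('glue',.424,-.1245,.025,.01,.06,.018)]:
        q=near(x,y,w,z0,z1); print(nm,circ(q,rad))
    m=((P[...,2]>.039)&(P[...,2]<.053)&(P[...,0]>.59)&(P[...,0]<.76)&(P[...,1]>-.15)&(P[...,1]<.18)).astype(np.uint8)
    k,l,st,ce=cv2.connectedComponentsWithStats(m); j=1+np.argmax(st[1:,4]); b=P[l==j]
    print('back',cv2.minAreaRect((b[:,:2]*1000).astype(np.float32)),len(b))
    for y0,y1 in((.05,.15),(-.1,0)):
        b=box(P,.53,.63,y0,y1,.036,.052); print('body',y0,circ(b,.0125) if len(b)>4 else 0)
        b=box(P,.53,.63,y0,y1,.060,.09); print('upper',y0,circ(b,.0095 if y0<0 else .007) if len(b)>4 else 0)
    if n=='side':
        b=box(P,.46,.54,-.03,.15,.012,.036)
        for s in(b[b[:,1]>.07],b[b[:,1]<.07]): print('tab',len(s),s.min(0),s.max(0),s.mean(0)); print(np.sort((s[:,0]*1000).round()).astype(int).tolist())
    q=box(P,.5,.68,-.36,-.29,.0035,.02); print('brush',(q.mean(0)*1000).round(1),cv2.minAreaRect((q[:,:2]*1000).astype(np.float32)),q[:,2].max())
t=load('top')
a=[(290,73,46),(344,77,46),(398,82,46),(339,136,30)];s=[(346,187,46),(344,217,46),(343,250,46)]
for u,v,z in a: print('well',ray(t,180+u/3.3-.5,165+v/3.3-.5,z/1000).round(4))
c=load('side')
for u,v,z in s: print('wellS',ray(c,215+u/3-.5,150+v/3-.5,z/1000).round(4))
E
```

```text
top noise 0.0049659135
thin (array([438.1, 363.7]), 3.3, 85)
thincap (array([438.2, 364.4]), 2.9, 28)
tan (array([ 450.3, -350. ]), 1.3, 30)
tancap (array([ 450.2, -352. ]), 1.6, 18)
cap (array([ 409.4, -238.5]), 1.1, 11)
captip (array([ 411.9, -234. ]), 1.9, 7)
glue (array([ 423.9, -124.7]), 2.1, 51)
back ((628.5390014648438, 50.03470993041992), (199.460205078125, 69.81340789794922), 85.2750015258789) 618
body 0.05 (array([605.6, 103.7]), 21.4, 179)
upper 0.05 (array([571.6, 116. ]), 2.4, 13)
body -0.1 (array([602.1, -29.9]), 14.7, 99)
upper -0.1 (array([561.9,  -7.7]), 2.8, 19)
brush [ 583.4 -314.     6.7] ((587.17236328125, -314.6218566894531), (173.95135498046875, 8.911460876464844), 5.63758659362793) 0.010633982783783358
side noise 0.0023823911
thin (array([439.2, 362. ]), 2.6, 195)
thincap (array([439. , 363.8]), 2.2, 44)
tan (array([ 451. , -350.1]), 1.0, 224)
tancap (array([ 449.7, -347.8]), 1.6, 111)
cap (array([ 410.4, -238.8]), 0.5, 59)
captip (array([ 410.2, -239.2]), 0.6, 21)
glue (array([ 424.1, -124.4]), 2.0, 289)
back ((629.815185546875, 48.40330123901367), (201.82656
[... 1069 characters left out ...]
514, 516, 516, 516, 516, 516, 516, 517, 519, 519, 519, 519, 519, 519, 519, 535, 535, 536, 536, 536, 536, 538, 538, 538, 538, 538, 538, 538, 538, 538, 538, 538, 538]
brush [ 588.7 -317.4    7.7] ((587.9786376953125, -317.0137634277344), (176.3367156982422, 9.532746315002441), 5.335093021392822) 0.011533477283464877
well [0.6331 0.1116]
well [0.6301 0.0513]
well [ 0.626 -0.009]
well [0.5662 0.0551]
wellS [0.6361 0.1115]
wellS [0.631  0.0534]
wellS [ 0.6269 -0.0054]h.py:25: RuntimeWarning: All-NaN slice encountered
  c['z_map']=np.nan_to_num(np.nanmedian(Z,0)); c['pixels']=np.mean([q['pixels'] for q in cs],0).round().astype(np.uint8)
  var = nanvar(a, axis=axis, dtype=dtype, out=out, ddof=ddof,
```

Estimates (mm): tan (450.5,-350), thinner (439,363), cap (410,-239), brush (588,-317) at 5.4°, stand yaw about -0.088, tan well (566.3,55.3), back-right well (625,-9.5), blue nozzle (571.7,115.8), rest centre (499.8,70) at about -0.01. The brush goes first, before taller things block the area.

```bash
cat >> h.py <<'E'
def go(x,y,z,phi=None):
    "target TCP mm, tool-y heading deg -> row values"
    s=r.read_state(); q=R.from_quat(s['eef_rot']); p=s['ee_pos']*1000
    M=q.as_matrix(); cur=np.degrees(np.arctan2(M[1,1],M[0,1]))
    if phi is None: phi=cur
    T=R.from_euler('z',phi-90,degrees=True)*R.from_matrix([[-1,0,0],[0,1,0],[0,0,-1]])
    rv=(q.inv()*T).as_rotvec()
    print('at',p.round(1),'phi',round(cur,1),'-> row',rv.round(3),(M.T@(np.array([x,y,z])-p)).round(1),'t',round(s['time'],2),'w',s['width'],'j7',s['joint_positions'][6].round(2))
E
python3 -c "
from h import *
go(588,-317,80,-84.6)"
```

```text
at [238.7 577.7 222.6] phi 67.6 -> row [-0.    -0.     2.656] [-664.5 -693.5  142.5] t 1.1 w 0.0872980706057137 j7 -0.09
```

Call:
apply_moves([
  [0, 0, 2.656, -664.5, -693.5, 90, 1],
  [0, 0, 2.656, -664.5, -693.5, 90, 1],
  [0, 0, 2.656, -664.5, -693.5, 90, 1],
  [0, 0, 2.656, -664.5, -693.5, 90, 1],
  [0, 0, 2.656, -664.5, -693.5, 90, 1],
  [0, 0, 2.656, -664.5, -693.5, 90, 1],
  [0, 0, 2.656, -664.5, -693.5, 90, 1],
  [0, 0, 2.656, -664.5, -693.5, 90, 1],
  [0, 0, 2.656, -664.5, -693.5, 90, 1],
  [0, 0, 2.656, -664.5, -693.5, 90, 1],
  [0, 0, 2.656, -664.5, -693.5, 90, 1],
  [0, 0, 2.656, -664.5, -693.5, 90, 1],
  [0, 0, 2.656, -664.5, -693.5, 90, 1],
  [0, 0, 2.656, -664.5, -693.5, 90, 1],
  [0, 0, 2.656, -664.5, -693.5, 90, 1],
  [0, 0, 2.656, -664.5, -693.5, 90, 1],
  [0, 0, 2.656, -664.5, -693.5, 90, 1],
  [0, 0, 2.656, -664.5, -693.5, 90, 1],
  [0, 0, 2.656, -664.5, -693.5, 90, 1],
  [0, 0, 2.656, -664.5, -693.5, 90, 1],
])

```text
time: 2.77
ee_pos: [0.5412, -0.197, 0.1449]
eef_rot: [0.993, 0.122, 0.001, 0.0]
ft_force: [0.7, 0.5, 0.1]
width: 0.0867
grip_force: 0.0
```

```bash
python3 -c "
from h import *
go(588,-317,80,-84.6)"
```

```text
at [ 541.2 -197.   144.9] phi -76.0 -> row [ 0.    -0.001  0.15 ] [ 16.3 127.8  65. ] t 2.77 w 0.08668327552560173 j7 -0.86
```

Call:
apply_moves([
  [0, 0, 0.13, 14, 110, 50, 1],
  [0, 0, 0.13, 14, 110, 50, 1],
  [0, 0, 0.13, 14, 110, 50, 1],
  [0, 0, 0.13, 14, 110, 50, 1],
  [0, 0, 0.13, 14, 110, 50, 1],
  [0, 0, 0.13, 14, 110, 50, 1],
  [0, 0, 0.13, 14, 110, 50, 1],
])

```text
time: 3.35
ee_pos: [0.5818, -0.297, 0.0955]
eef_rot: [0.998, 0.061, 0.001, -0.0]
ft_force: [0.6, 0.1, -0.8]
width: 0.087
grip_force: 0.0
```

```bash
python3 -c "
from h import *
go(588,-317,3,-84.6)"
```

```text
at [ 581.8 -297.    95.5] phi -83.0 -> row [-0.001 -0.001  0.027] [ 3.6 20.6 92.5] t 3.35 w 0.08695040399039244 j7 -0.77
```

Call:
apply_moves([
  [0, 0, 0.027, 3.5, 20.5, 70, 0.2],
  [0, 0, 0.027, 3.5, 20.5, 70, 0.2],
  [0, 0, 0.027, 3.5, 20.5, 80, 0.2],
  [0, 0, 0.027, 3.5, 20.5, 80, 0.2],
  [0, 0, 0.027, 3.5, 20.5, 80, 0.2],
  [0, 0, 0.027, 3.5, 20.5, 80, 0.2],
])

```text
time: 3.85
ee_pos: [0.5885, -0.3179, 0.0172]
eef_rot: [0.999, 0.047, 0.001, 0.0]
ft_force: [-0.3, 0.3, 1.3]
width: 0.056
grip_force: 0.0
```

```bash
python3 -c "
from h import *
go(588,-317,3,-84.6)"
```

```text
at [ 588.5 -317.9   17.2] phi -84.6 -> row [ 0.001 -0.003 -0.   ] [-0.5 -0.9 14.2] t 3.85 w 0.05596216176401343 j7 -0.73
```

Call:
apply_moves([
  [0, 0, 0, 0, -1, 13.5, 0.2],
  [0, 0, 0, 0, -1, 13.5, -1],
  [0, 0, 0, 0, -1, 13.5, -1],
  [0, 0, 0, 0, -1, 13.5, -1],
  [0, 0, 0, 0, -1, 13.5, -1],
  [0, 0, 0, 0, -1, 13.5, -1],
  [0, 0, 0, 0, -1, 13.5, -1],
  [0, 0, 0, 0, -1, -40, -1],
  [0, 0, 0, 0, -1, -80, -1],
  [0, 0, 0, 0, -1, -120, -1],
  [0, 0, 0, 0, -1, -120, -1],
  [0, 0, 0, 0, -1, -120, -1],
], force=20)

```text
time: 4.85
ee_pos: [0.5887, -0.3187, 0.1393]
eef_rot: [0.999, 0.046, 0.003, 0.001]
ft_force: [-0.2, 0.1, 0.2]
width: 0.0005
grip_force: 0.0
```

```bash
python3 -c "
from h import *
go(500,70,122,0.6)"
```

```text
at [ 588.7 -318.7  139.3] phi -84.7 -> row [ 0.007 -0.003 -1.489] [ -52.5 -395.3   15.7] t 4.85 w 0.0005140094541986613 j7 -0.78
```

```bash
python3 - <<'E'
from h import *
c=snap('side'); P=cloud(c)
b=cv2.resize(c['pixels'][200:360,215:415],None,fx=3.5,fy=3.5,interpolation=cv2.INTER_CUBIC)
cv2.imwrite('pics/s2.png',b[:,:,::-1])
q=box(P,.48,.7,-.37,-.27,.0035,.02); print('brush',(q.mean(0)*1000).round(1),cv2.minAreaRect((q[:,:2]*1000).astype(np.float32)),q[:,2].max())
E
```

```text
brush [ 587.9 -317.6    7.8] ((585.7778930664062, -317.61328125), (180.03408813476562, 9.828619956970215), 5.955349445343018) 0.013113085997198293
```

View pics/s2.png

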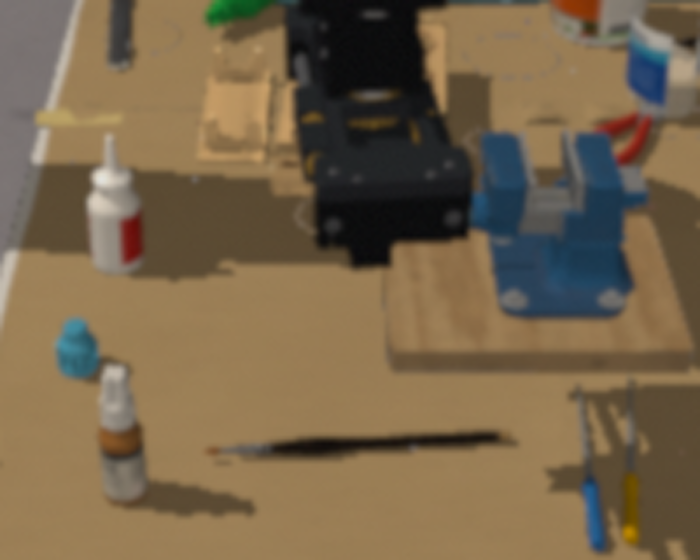

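The brush hasn't moved: the fingers are slow (about 65 mm/s), so they were still closing when I lifted. Retrying with a pre-narrowed opening and a longer close.

Call:
apply_moves([
  [0, 0, 0, 0, -1, 40, -0.2],
  [0, 0, 0, 0, -1, 80, -0.2],
  [0, 0, 0, 0, -1, 100, -0.2],
  [0, 0, 0, 0, -1, 105, -0.2],
  [0, 0, 0, 0, -1, 105, -0.2],
  [0, 0, 0, 0, -1, 105, -0.2],
  [0, 0, 0, 0, -1, 105, -0.2],
  [0, 0, 0, 0, -1, 136, -0.2],
  [0, 0, 0, 0, -1, 136, -0.4],
  [0, 0, 0, 0, -1, 136, -1],
  [0, 0, 0, 0, -1, 136, -1],
  [0, 0, 0, 0, -1, 136, -1],
  [0, 0, 0, 0, -1, 136, -1],
  [0, 0, 0, 0, -1, 136, -1],
  [0, 0, 0, 0, -1, 136, -1],
  [0, 0, 0, 0, -1, 136, -1],
  [0, 0, 0, 0, -1, 136, -1],
], force=20)

```text
time: 6.32
ee_pos: [0.5879, -0.3166, 0.0006]
eef_rot: [0.999, 0.046, 0.001, 0.0]
ft_force: [0.7, 0.6, 5.8]
width: 0.0102
grip_force: 21.0
```

Call:
apply_moves([
  [0, 0, 0, 0, 0, -40, -1],
  [0, 0, 0, 0, 0, -80, -1],
  [0, 0, 0, 0, 0, -100, -1],
  [0, 0, 0, 0, 0, -100, -1],
  [0, 0, 0, 0, 0, -100, -1],
])

```text
time: 6.73
ee_pos: [0.5876, -0.3167, 0.1008]
eef_rot: [0.999, 0.046, 0.001, 0.0]
ft_force: [-0.9, -0.5, -0.5]
width: 0.0104
grip_force: 20.0
```

```bash
python3 -c "
from h import *
go(500,70,100,0.6)"
```

```text
at [ 587.6 -316.7  100.8] phi -84.7 -> row [ 0.003 -0.002 -1.489] [-5.140e+01 -3.931e+02  3.000e-01] t 6.73 w 0.010426661880911665 j7 -0.77
```

Call:
apply_moves([
  [0, 0, 0, 0, 0, -40, -1],
  [0, 0, -0.1, -5, -40, -60, -1],
  [0, 0, -1.489, -51, -393, -60, -1],
  [0, 0, -1.489, -51, -393, -60, -1],
  [0, 0, -1.489, -51, -393, -60, -1],
  [0, 0, -1.489, -51, -393, -60, -1],
  [0, 0, -1.489, -51, -393, -60, -1],
  [0, 0, -1.489, -51, -393, -60, -1],
  [0, 0, -1.489, -51, -393, -60, -1],
  [0, 0, -1.489, -51, -393, -60, -1],
  [0, 0, -1.489, -51, -393, -60, -1],
  [0, 0, -1.489, -51, -393, -60, -1],
  [0, 0, -1.489, -51, -393, -60, -1],
  [0, 0, -1.489, -51, -393, -60, -1],
  [0, 0, -1.489, -51, -393, -60, -1],
  [0, 0, -1.489, -51, -393, -60, -1],
  [0, 0, -1.489, -51, -393, -60, -1],
  [0, 0, -1.489, -51, -393, -60, -1],
])

```text
time: 8.23
ee_pos: [0.4997, 0.07, 0.1586]
eef_rot: [0.704, 0.71, -0.0, -0.0]
ft_force: [0.5, 1.0, 0.2]
width: 0.0106
grip_force: 20.0
```

```bash
python3 - <<'E'
from h import *
go(500,70,60,0.6)
for n in('top','side'):
    P=cloud(snap(n))
    q=box(P,.46,.54,-.05,.19,.09,.190 if n=='top' else .172)
    c=load(n)['pixels']; 
    for lo,hi in((-.05,.03),(.11,.19)):
        m=q[(q[:,1]>lo)&(q[:,1]<hi)]; print(n,lo,len(m),(m.mean(0)*1000).round(0) if len(m) else '',(m[:,2].min()) if len(m) else '')
E
```

```text
at [499.7  70.  158.6] phi 0.5 -> row [-0.     0.    -0.002] [ 0.   0.4 98.6] t 8.23 w 0.010636167094776135 j7 -0.17
top -0.05 3 [501. -18. 165.] 0.1599512992472023
top 0.11 24 [499. 138. 163.] 0.156024880415623
side -0.05 25 [502.   9. 167.] 0.16426686747507863
side 0.11 14 [501. 130. 165.] 0.16348225092971358
```

Call:
apply_moves([
  [0, 0, 0, 0, 0.5, 40, -1],
  [0, 0, 0, 0, 0.5, 80, -1],
  [0, 0, 0, 0, 0.5, 115, -1],
  [0, 0, 0, 0, 0.5, 130, -1],
  [0, 0, 0, 0, 0.5, 143, -1],
  [0, 0, 0, 0, 0.5, 143, -1],
  [0, 0, 0, 0, 0.5, 143, -1],
  [0, 0, 0, 0, 0.5, 143, -1],
])

```text
time: 9.0
ee_pos: [0.5006, 0.0704, 0.0163]
eef_rot: [0.703, 0.711, 0.0, 0.0]
ft_force: [0.2, -0.3, -1.0]
width: 0.0107
grip_force: 20.0
```

Call:
apply_moves([
  [0, 0, 0, 0, 0, 1, -0.65],
  [0, 0, 0, 0, 0, 1, -0.5],
  [0, 0, 0, 0, 0, 1, -0.4],
  [0, 0, 0, 0, 0, 1, -0.4],
  [0, 0, 0, 0, 0, 1, -0.4],
  [0, 0, 0, 0, 0, -40, -0.4],
  [0, 0, 0, 0, 0, -80, -0.4],
  [0, 0, 0, 0, 0, -120, -0.2],
  [0, 0, 0, 0, 0, -140, 0],
  [0, 0, 0, 0, 0, -140, 0],
])

```text
time: 9.83
ee_pos: [0.5029, 0.0708, 0.161]
eef_rot: [0.703, 0.711, 0.004, 0.002]
ft_force: [-0.3, 0.7, 0.3]
width: 0.0388
grip_force: 0.0
```

```bash
python3 - <<'E'
from h import *
c=snap('side'); P=cloud(c)
cv2.imwrite('pics/s3.png',cv2.resize(c['pixels'][180:260,215:365],None,fx=4.5,fy=4.5,interpolation=cv2.INTER_CUBIC)[:,:,::-1])
q=box(P,.46,.53,-.05,.19,.018,.05);m=c['pixels']
k=(P[...,2]>.01)&(P[...,2]<.06)&(P[...,0]>.46)&(P[...,0]<.53)&(P[...,1]>-.05)&(P[...,1]<.19)&(m.max(-1)<70)
b=P[k]; print(len(b),(b.mean(0)*1000).round(1),b.min(0),b.max(0),cv2.minAreaRect((b[:,:2]*1000).astype(np.float32)),np.polyfit(b[:,1],b[:,2],1))
go(439,363,150,39)
E
```

```text
29 [503.3  78.   22.9] [0.50149679 0.02232601 0.01834433] [0.50533137 0.13323269 0.02681114] ((503.4461669921875, 77.78047943115234), (3.8098363876342773, 110.90752410888672), 0.04591584578156471) [-0.04275265  0.02618861]
at [501.7  70.7 158.3] phi 0.6 -> row [ 0.005 -0.    -0.67 ] [292.9 -59.5   8.7] t 9.88 w 0.04042373213416953 j7 -0.17
```

View pics/s3.png

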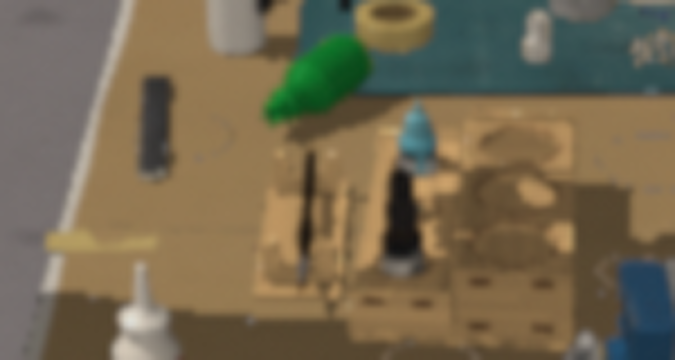

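Side crop: the brush lies across both tabs, from (310,155) to (303,280). Next, the thinner.

Call:
apply_moves([
  [0, 0, -0.67, 293, -59.5, 0, 1],
  [0, 0, -0.67, 293, -59.5, 0, 1],
  [0, 0, -0.67, 293, -59.5, 0, 1],
  [0, 0, -0.67, 293, -59.5, 0, 1],
  [0, 0, -0.67, 293, -59.5, 0, 1],
  [0, 0, -0.67, 293, -59.5, 0, 1],
  [0, 0, -0.67, 293, -59.5, 0, 1],
  [0, 0, -0.67, 293, -59.5, 0, 1],
  [0, 0, -0.67, 293, -59.5, 0, 1],
  [0, 0, -0.67, 293, -59.5, 0, 1],
  [0, 0, -0.67, 293, -59.5, 0, 1],
  [0, 0, -0.67, 293, -59.5, 0, 1],
])

```text
time: 10.88
ee_pos: [0.4381, 0.361, 0.1555]
eef_rot: [0.431, 0.902, -0.0, 0.0]
ft_force: [0.4, -1.0, 0.2]
width: 0.0868
grip_force: 0.0
```

```bash
python3 - <<'E'
from h import *
go(439,363,40,39)
E
```

```text
at [438.1 361.  155.5] phi 38.9 -> row [-0.001  0.    -0.002] [  1.    2.  115.5] t 10.88 w 0.0868186105381329 j7 -0.05
```

Call:
apply_moves([
  [0, 0, 0, 1, 2, 30, 1],
  [0, 0, 0, 1, 2, 70, 1],
  [0, 0, 0, 1, 2, 105, 1],
  [0, 0, 0, 1, 2, 115.5, 0.6],
  [0, 0, 0, 1, 2, 115.5, 0.2],
  [0, 0, 0, 1, 2, 115.5, -1],
  [0, 0, 0, 1, 2, 115.5, -1],
  [0, 0, 0, 1, 2, 115.5, -1],
  [0, 0, 0, 1, 2, 115.5, -1],
  [0, 0, 0, 1, 2, 115.5, -1],
  [0, 0, 0, 1, 2, 115.5, -1],
  [0, 0, 0, 1, 2, 115.5, -1],
  [0, 0, 0, 1, 2, 115.5, -1],
  [0, 0, 0, 1, 2, 115.5, -1],
  [0, 0, 0, 1, 2, 115.5, -1],
  [0, 0, 0, 1, 2, 115.5, -1],
], force=30)

```text
time: 12.22
ee_pos: [0.4387, 0.365, 0.0409]
eef_rot: [0.43, 0.903, 0.0, 0.0]
ft_force: [-1.6, -0.8, 6.5]
width: 0.0404
grip_force: 30.0
```

Call:
apply_moves([
  [0, 0, 0, 0, 0, -30, -1],
  [0, 0, 0, 0, 0, -70, -1],
  [0, 0, 0, 0, 0, -110, -1],
  [0, 0, 0, 0, 0, -130, -1],
  [0, 0, 0, 0, 0, -130, -1],
  [0, 0, 0, 0, 0, -130, -1],
])

```text
time: 12.72
ee_pos: [0.4388, 0.3651, 0.1712]
eef_rot: [0.43, 0.903, 0.001, 0.0]
ft_force: [-0.2, 0.2, -1.9]
width: 0.0406
grip_force: 29.9
```

```bash
python3 - <<'E'
from h import *
go(625,-9.5,170,60)
P=cloud(snap('side'))
q=box(P,.40,.48,.32,.40,.11,.2)
for z0 in(.135,.15,.165):
  s=q[(q[:,2]<z0)&(q[:,2]>z0-.015)]; print(z0,circ(s,.021) if len(s)>4 else len(s))
print(q[:,2].min())
E
```

```text
at [438.8 365.1 171.2] phi 39.0 -> row [ 0.002 -0.    -0.366] [-408.2  -91.1    0.8] t 12.72 w 0.04064090512219831 j7 -0.06
0.135 (array([441.2, 328.6]), 1.1, 5)
0.15 (array([440. , 361.3]), 2.2, 59)
0.165 (array([440.8, 363.1]), 2.2, 68)
0.13299924633407434
```

Call:
apply_moves([
  [0, 0, -0.366, -405, -91, 0, -1],
  [0, 0, -0.366, -405, -91, 0, -1],
  [0, 0, -0.366, -405, -91, 0, -1],
  [0, 0, -0.366, -405, -91, 0, -1],
  [0, 0, -0.366, -405, -91, 0, -1],
  [0, 0, -0.366, -405, -91, 0, -1],
  [0, 0, -0.366, -405, -91, 0, -1],
  [0, 0, -0.366, -405, -91, 0, -1],
  [0, 0, -0.366, -405, -91, 0, -1],
  [0, 0, -0.366, -405, -91, 0, -1],
  [0, 0, -0.366, -405, -91, 0, -1],
  [0, 0, -0.366, -405, -91, 0, -1],
  [0, 0, -0.366, -405, -91, 0, -1],
  [0, 0, -0.366, -405, -91, 0, -1],
  [0, 0, -0.366, -405, -91, 0, -1],
])

```text
time: 14.02
ee_pos: [0.6221, -0.0054, 0.1695]
eef_rot: [0.258, 0.966, 0.0, -0.001]
ft_force: [0.4, -0.9, -0.5]
width: 0.0404
grip_force: 29.9
```

```bash
python3 - <<'E'
from h import *
go(623.5,-8.8,70,60)
for n in('top','side'):
  P=cloud(avg(n,4)[0])
  q=box(P,.58,.68,-.06,.04,.13,.198)
  for z0 in(.15,.165,.18,.195):
    s=q[(q[:,2]<z0)&(q[:,2]>z0-.015)]; print(n,z0,circ(s,.021) if len(s)>4 else len(s))
s=load('side')['pixels'];t=load('top')['pixels']
a=cv2.resize(s[150:270,260:380],(480,480),interpolation=cv2.INTER_CUBIC)
b=cv2.resize(t[160:240,240:320],(320,320),interpolation=cv2.INTER_CUBIC)
o=np.zeros((480,800,3),np.uint8);o[:,:480]=a;o[:320,480:]=b
cv2.imwrite('pics/s4.png',o[:,:,::-1])
E
```

```text
at [622.1  -5.4 169.5] phi 60.1 -> row [-0.    -0.001  0.002] [-3.  -2.2 99.5] t 14.02 w 0.04039390041646548 j7 1.09
top 0.15 0
top 0.165 0
top 0.18 0
top 0.195 0
side 0.15 (array([624.5, -10.2]), 0.8, 93)
side 0.165 (array([624.4,  -8.8]), 1.0, 98)
side 0.18 (array([620. , -12.2]), 4.2, 85)
side 0.195 (array([617.6, -11.7]), 5.8, 130)h.py:25: RuntimeWarning: All-NaN slice encountered
  c['z_map']=np.nan_to_num(np.nanmedian(Z,0)); c['pixels']=np.mean([q['pixels'] for q in cs],0).round().astype(np.uint8)
  var = nanvar(a, axis=axis, dtype=dtype, out=out, ddof=ddof,
```

View pics/s4.png

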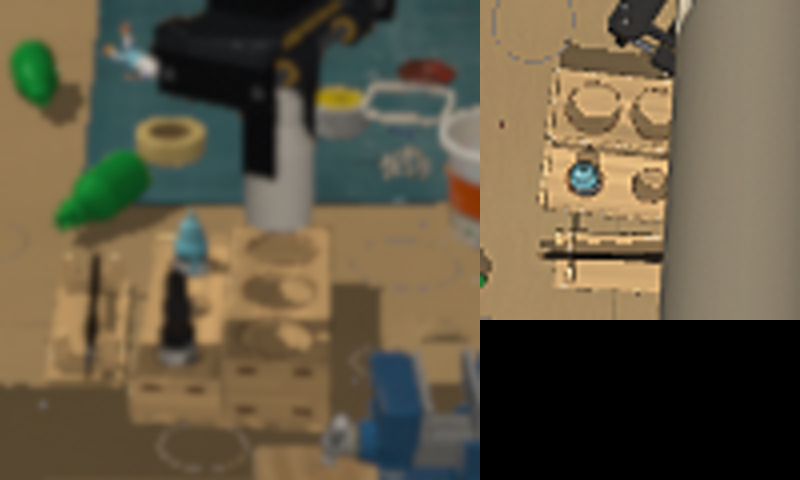

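Side view: the bottle hangs over the back-right well at fitted (624.5,-9.5), on target. Lowering slowly while watching the force.

Call:
apply_moves([
  [0, 0, 0, 0, 0, 30, -1],
  [0, 0, 0, 0, 0, 60, -1],
  [0, 0, 0, 0, 0, 75, -1],
  [0, 0, 0, 0, 0, 79, -1],
  [0, 0, 0, 0, 0, 83, -1],
  [0, 0, 0, 0, 0, 87, -1],
  [0, 0, 0, 0, 0, 90, -1],
  [0, 0, 0, 0, 0, 90, -1],
  [0, 0, 0, 0, 0, 90, -1],
])

```text
time: 15.17
ee_pos: [0.6231, -0.0072, 0.0809]
eef_rot: [0.259, 0.966, 0.0, 0.0]
ft_force: [0.3, -0.8, -1.3]
width: 0.0403
grip_force: 29.9
```

Call:
apply_moves([
  [0, 0, 0, 0, 0, 5, -1],
  [0, 0, 0, 0, 0, 10, -1],
  [0, 0, 0, 0, 0, 15, -1],
  [0, 0, 0, 0, 0, 20, -1],
  [0, 0, 0, 0, 0, 23, -1],
  [0, 0, 0, 0, 0, 23, -1],
  [0, 0, 0, 0, 0, 23, -1],
])

```text
time: 15.75
ee_pos: [0.6227, -0.0074, 0.057]
eef_rot: [0.259, 0.966, -0.0, -0.0]
ft_force: [0.4, 0.3, -0.6]
width: 0.0404
grip_force: 29.9
```

Call:
apply_moves([
  [0, 0, 0, 0, 0, 0, 0.1],
  [0, 0, 0, 0, 0, 0, 0.3],
  [0, 0, 0, 0, 0, 0, 0.35],
  [0, 0, 0, 0, 0, 0, 0.35],
  [0, 0, 0, 0, 0, 0, 0.35],
  [0, 0, 0, 0, 0, 0, 0.35],
  [0, 0, 0, 0, 0, -30, 0.35],
  [0, 0, 0, 0, 0, -70, 0.35],
  [0, 0, 0, 0, 0, -110, 0.35],
  [0, 0, 0, 0, 0, -140, 0.35],
  [0, 0, 0, 0, 0, -140, 0.35],
])

```text
time: 16.67
ee_pos: [0.6257, -0.0075, 0.2047]
eef_rot: [0.259, 0.966, 0.002, 0.005]
ft_force: [0.7, -0.2, 0.3]
width: 0.0588
grip_force: 0.0
```

```bash
python3 - <<'E'
from h import *
go(450.5,-350,170,-40)
P=cloud(avg('side',3)[0])
q=box(P,.58,.68,-.06,.04,.05,.12)
for z0 in(.065,.08,.11):
    s=q[(q[:,2]<z0)&(q[:,2]>z0-.015)]; print(z0,circ(s,.021) if len(s)>4 else len(s))
print(q[:,2].max())
E
```

```text
at [625.7  -7.5 204.7] phi 60.0 -> row [1.200e-02 1.000e-03 1.745e+00] [ -19.4 -384.4   32.4] t 16.67 w 0.0588448051831339 j7 1.09
0.065 (array([619.9, -47.5]), 8.3, 102)
0.08 (array([624.4,  -8.4]), 2.5, 105)
0.11 (array([624.6,   1.7]), 3.5, 55)
0.11290857558440115h.py:25: RuntimeWarning: All-NaN slice encountered
  c['z_map']=np.nan_to_num(np.nanmedian(Z,0)); c['pixels']=np.mean([q['pixels'] for q in cs],0).round().astype(np.uint8)
  var = nanvar(a, axis=axis, dtype=dtype, out=out, ddof=ddof,
```

Call:
apply_moves([
  [0, 0, 1.745, -19.4, -384.4, 30, 0.3],
  [0, 0, 1.745, -19.4, -384.4, 30, 0.3],
  [0, 0, 1.745, -19.4, -384.4, 30, 0.3],
  [0, 0, 1.745, -19.4, -384.4, 30, 0.3],
  [0, 0, 1.745, -19.4, -384.4, 30, 0.3],
  [0, 0, 1.745, -19.4, -384.4, 30, 0.3],
  [0, 0, 1.745, -19.4, -384.4, 30, 0.3],
  [0, 0, 1.745, -19.4, -384.4, 30, 0.3],
  [0, 0, 1.745, -19.4, -384.4, 30, 0.3],
  [0, 0, 1.745, -19.4, -384.4, 30, 0.3],
  [0, 0, 1.745, -19.4, -384.4, 30, 0.3],
  [0, 0, 1.745, -19.4, -384.4, 30, 0.3],
  [0, 0, 1.745, -19.4, -384.4, 30, 0.3],
  [0, 0, 1.745, -19.4, -384.4, 30, 0.3],
  [0, 0, 1.745, -19.4, -384.4, 30, 0.3],
  [0, 0, 1.745, -19.4, -384.4, 30, 0.3],
  [0, 0, 1.745, -19.4, -384.4, 30, 0.3],
  [0, 0, 1.745, -19.4, -384.4, 30, 0.3],
  [0, 0, 1.745, -19.4, -384.4, 30, 0.3],
  [0, 0, 1.745, -19.4, -384.4, 30, 0.3],
])

```text
time: 18.48
ee_pos: [0.4472, -0.3499, 0.1672]
eef_rot: [0.906, 0.423, 0.0, -0.0]
ft_force: [0.5, -0.5, 0.4]
width: 0.0564
grip_force: 0.0
```

```bash
python3 - <<'E'
from h import *
go(450.5,-350,57,-40)
E
```

```text
at [ 447.2 -349.9  167.2] phi -39.9 -> row [-0.    -0.     0.001] [  2.    2.7 110.2] t 18.48 w 0.056425684141648384 j7 0.09
```

Call:
apply_moves([
  [0, 0, 0, 2, 2.7, 20, 0.3],
  [0, 0, 0, 2, 2.7, 50, 0.3],
  [0, 0, 0, 2, 2.7, 90, 0.3],
  [0, 0, 0, 2, 2.7, 110, 0.3],
  [0, 0, 0, 2, 2.7, 110, 0],
  [0, 0, 0, 2, 2.7, 110, -0.3],
  [0, 0, 0, 2, 2.7, 110, -1],
  [0, 0, 0, 2, 2.7, 110, -1],
  [0, 0, 0, 2, 2.7, 110, -1],
  [0, 0, 0, 2, 2.7, 110, -1],
  [0, 0, 0, 2, 2.7, 110, -1],
  [0, 0, 0, 2, 2.7, 110, -1],
  [0, 0, 0, 2, 2.7, 110, -1],
  [0, 0, 0, 2, 2.7, 110, -1],
], force=25)

```text
time: 19.65
ee_pos: [0.451, -0.3503, 0.0579]
eef_rot: [0.906, 0.423, 0.0, 0.0]
ft_force: [-0.3, 0.5, 5.9]
width: 0.0171
grip_force: 25.1
```

Call:
apply_moves([
  [0, 0, 0, 0, 0, -20, -1],
  [0, 0, 0, 0, 0, -60, -1],
  [0, 0, 0, 0, 0, -100, -1],
  [0, 0, 0, 0, 0, -125, -1],
  [0, 0, 0, 0, 0, -125, -1],
  [0, 0, 0, 0, 0, -125, -1],
])

```text
time: 20.15
ee_pos: [0.4512, -0.3503, 0.1833]
eef_rot: [0.906, 0.423, 0.001, 0.001]
ft_force: [0.0, -0.9, -0.5]
width: 0.0169
grip_force: 24.9
```

```bash
python3 - <<'E'
from h import *
go(566.3,55.3,182,-5)
P=cloud(avg('side',3)[0])
q=box(P,.41,.49,-.39,-.31,.1,.25)
print(q[:,2].min())
for z0 in(.14,.155,.17):
    s=q[(q[:,2]<z0)&(q[:,2]>z0-.015)]; print(z0,circ(s,.0125) if len(s)>4 else len(s))
E
```

```text
at [ 451.2 -350.3  183.3] phi -40.0 -> row [ 0.003 -0.    -0.61 ] [ 384.8 -172.4    1.4] t 20.15 w 0.016942723081514764 j7 0.09
0.12317977682152459
0.14 (array([ 451.4, -350.2]), 0.6, 82)
0.155 (array([ 451.1, -350.7]), 0.7, 91)
0.17 (array([ 450.9, -350.6]), 0.8, 95)h.py:25: RuntimeWarning: All-NaN slice encountered
  c['z_map']=np.nan_to_num(np.nanmedian(Z,0)); c['pixels']=np.mean([q['pixels'] for q in cs],0).round().astype(np.uint8)
  var = nanvar(a, axis=axis, dtype=dtype, out=out, ddof=ddof,
```

Call:
apply_moves([
  [0, 0, -0.61, 384.8, -172.4, 0, -1],
  [0, 0, -0.61, 384.8, -172.4, 0, -1],
  [0, 0, -0.61, 384.8, -172.4, 0, -1],
  [0, 0, -0.61, 384.8, -172.4, 0, -1],
  [0, 0, -0.61, 384.8, -172.4, 0, -1],
  [0, 0, -0.61, 384.8, -172.4, 0, -1],
  [0, 0, -0.61, 384.8, -172.4, 0, -1],
  [0, 0, -0.61, 384.8, -172.4, 0, -1],
  [0, 0, -0.61, 384.8, -172.4, 0, -1],
  [0, 0, -0.61, 384.8, -172.4, 0, -1],
  [0, 0, -0.61, 384.8, -172.4, 0, -1],
  [0, 0, -0.61, 384.8, -172.4, 0, -1],
  [0, 0, -0.61, 384.8, -172.4, 0, -1],
  [0, 0, -0.61, 384.8, -172.4, 0, -1],
])

```text
time: 21.47
ee_pos: [0.5653, 0.0538, 0.1816]
eef_rot: [0.738, 0.675, -0.001, -0.0]
ft_force: [-0.5, -1.0, -0.2]
width: 0.0167
grip_force: 24.9
```

```bash
python3 - <<'E' 2>/dev/null
from h import *
go(566.3,55.3,90,-5)
P=cloud(avg('side',4)[0])
q=box(P,.52,.61,.01,.1,.115,.178)
for z0 in(.14,.155,.17):
    s=q[(q[:,2]<z0)&(q[:,2]>z0-.015)]; print(z0,circ(s,.0125) if len(s)>4 else len(s))
b=box(P,.53,.61,-.03,.02,.062,.088); print('black',circ(b,.01))
b=box(P,.545,.60,.09,.145,.036,.055); print('blue',circ(b,.0125))
b=box(P,.53,.60,.09,.145,.058,.066); print('noz',circ(b,.0085))
E
```

```text
at [565.3  53.8 181.6] phi -5.2 -> row [-0.001  0.001 -0.003] [ 1.7  1.  91.6] t 21.47 w 0.016709915125881204 j7 -0.16
0.14 (array([566.8,  52.6]), 0.9, 47)
0.155 (array([566.7,  52.3]), 1.0, 56)
0.17 (array([567. ,  51.9]), 0.9, 51)
black (array([570.7, -17.4]), 12.3, 81)
blue (array([572.1, 115.3]), 1.8, 59)
noz (array([571.3, 117. ]), 2.0, 21)
```

Call:
apply_moves([
  [0, 0, 0, 3, -0.4, 30, -1],
  [0, 0, 0, 3, -0.4, 65, -1],
  [0, 0, 0, 3, -0.4, 85, -1],
  [0, 0, 0, 3, -0.4, 90, -1],
  [0, 0, 0, 3, -0.4, 94, -1],
  [0, 0, 0, 3, -0.4, 98, -1],
  [0, 0, 0, 3, -0.4, 100, -1],
  [0, 0, 0, 3, -0.4, 100, -1],
  [0, 0, 0, 3, -0.4, 100, -1],
])

```text
time: 22.42
ee_pos: [0.5663, 0.0586, 0.0832]
eef_rot: [0.738, 0.675, 0.001, 0.0]
ft_force: [-0.4, -0.2, -0.5]
width: 0.0169
grip_force: 24.9
```

Call:
apply_moves([
  [0, 0, 0, -1, 0, 5, -1],
  [0, 0, 0, -1, 0, 10, -1],
  [0, 0, 0, -1, 0, 15, -1],
  [0, 0, 0, -1, 0, 19, -1],
  [0, 0, 0, -1, 0, 21, -1],
  [0, 0, 0, -1, 0, 21, -1],
  [0, 0, 0, -1, 0, 21, -1],
])

```text
time: 23.0
ee_pos: [0.5659, 0.0577, 0.0618]
eef_rot: [0.738, 0.675, 0.0, -0.0]
ft_force: [-1.8, 0.4, 8.7]
width: 0.0169
grip_force: 25.3
```

Call:
apply_moves([
  [0, 0, 0, 0, 0, -0.5, -0.4],
  [0, 0, 0, 0, 0, -0.5, -0.2],
  [0, 0, 0, 0, 0, -0.5, -0.1],
  [0, 0, 0, 0, 0, -0.5, -0.1],
  [0, 0, 0, 0, 0, -0.5, -0.1],
  [0, 0, 0, 0, 0, -0.5, -0.1],
  [0, 0, 0, 0, 0, -30, -0.1],
  [0, 0, 0, 0, 0, -70, -0.1],
  [0, 0, 0, 0, 0, -110, 0.1],
  [0, 0, 0, 0, 0, -110, 0.2],
])

```text
time: 23.83
ee_pos: [0.5692, 0.0576, 0.179]
eef_rot: [0.738, 0.675, 0.005, 0.002]
ft_force: [1.5, -0.3, 0.9]
width: 0.0462
grip_force: 0.0
```

```bash
python3 - <<'E' 2>/dev/null
from h import *
go(410,-239,120,-30)
P=cloud(avg('side',4)[0])
for nm,x,y in(('tan',.566,.056),('black',.561,-.006)):
    b=box(P,x-.02,x+.02,y-.02,y+.02,.062,.088); print(nm,circ(b,.01),box(P,x-.02,x+.02,y-.02,y+.02,.06,.12)[:,2].max())
s=load('side')['pixels']
cv2.imwrite('pics/s5.png',cv2.resize(s[150:270,230:380],(750,600),interpolation=cv2.INTER_CUBIC)[:,:,::-1])
E
```

```text
at [569.2  57.6 179. ] phi -5.1 -> row [ 0.009 -0.006  0.435] [-309.8 -132.8   56.5] t 23.83 w 0.04620475427087009 j7 -0.16
tan (array([565.4,  58.2]), 1.9, 53) 0.09190748567714213
black (array([560.5,  -3.6]), 1.7, 66) 0.09248089674292581
```

View pics/s5.png

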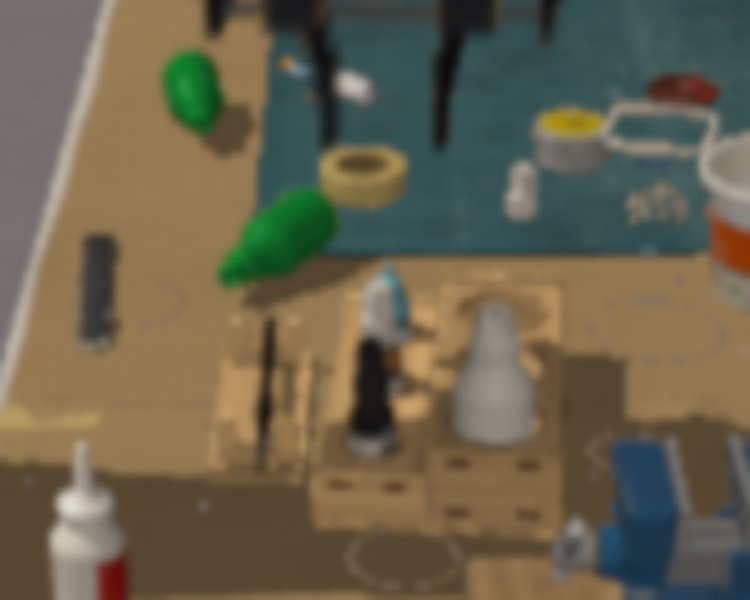

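Tan (380,310) and thinner (495,380) stand in their wells. Next, the cap.

Call:
apply_moves([
  [0, 0, 0.435, -309.8, -132.8, 15, 0.15],
  [0, 0, 0.435, -309.8, -132.8, 15, 0.15],
  [0, 0, 0.435, -309.8, -132.8, 15, 0.15],
  [0, 0, 0.435, -309.8, -132.8, 15, 0.15],
  [0, 0, 0.435, -309.8, -132.8, 15, 0.15],
  [0, 0, 0.435, -309.8, -132.8, 15, 0.15],
  [0, 0, 0.435, -309.8, -132.8, 15, 0.15],
  [0, 0, 0.435, -309.8, -132.8, 15, 0.15],
  [0, 0, 0.435, -309.8, -132.8, 15, 0.15],
  [0, 0, 0.435, -309.8, -132.8, 15, 0.15],
  [0, 0, 0.435, -309.8, -132.8, 15, 0.15],
  [0, 0, 0.435, -309.8, -132.8, 15, 0.15],
  [0, 0, 0.435, -309.8, -132.8, 15, 0.15],
])

```text
time: 25.12
ee_pos: [0.4067, -0.2379, 0.1559]
eef_rot: [0.865, 0.501, -0.0, -0.0]
ft_force: [0.1, 0.0, -0.3]
width: 0.0501
grip_force: 0.0
```

```bash
python3 - <<'E'
from h import *
go(410,-239,4,-30)
E
```

```text
at [ 406.7 -237.9  155.9] phi -29.8 -> row [-0.001  0.     0.003] [  0.8   3.5 151.9] t 25.12 w 0.05009002750645105 j7 -0.06
```

Call:
apply_moves([
  [0, 0, 0, 0.8, 3.5, 30, 0.15],
  [0, 0, 0, 0.8, 3.5, 70, 0.15],
  [0, 0, 0, 0.8, 3.5, 110, 0.15],
  [0, 0, 0, 0.8, 3.5, 140, 0.15],
  [0, 0, 0, 0.8, 3.5, 150, 0.1],
  [0, 0, 0, 0.8, 3.5, 152, 0],
  [0, 0, 0, 0.8, 3.5, 152, -0.3],
  [0, 0, 0, 0.8, 3.5, 152, -1],
  [0, 0, 0, 0.8, 3.5, 152, -1],
  [0, 0, 0, 0.8, 3.5, 152, -1],
  [0, 0, 0, 0.8, 3.5, 152, -1],
  [0, 0, 0, 0.8, 3.5, 152, -1],
  [0, 0, 0, 0.8, 3.5, 152, -1],
  [0, 0, 0, 0.8, 3.5, 152, -1],
], force=20)

```text
time: 26.28
ee_pos: [0.4108, -0.2405, 0.0056]
eef_rot: [0.866, 0.5, 0.001, 0.001]
ft_force: [-0.5, 1.5, 10.1]
width: 0.0247
grip_force: 20.1
```

Call:
apply_moves([
  [0, 0, 0, 0, 0, -30, -1],
  [0, 0, 0, 0, 0, -70, -1],
  [0, 0, 0, 0, 0, -110, -1],
  [0, 0, 0, 0, 0, -140, -1],
  [0, 0, 0, 0, 0, -140, -1],
  [0, 0, 0, 0, 0, -140, -1],
])

```text
time: 26.78
ee_pos: [0.4108, -0.2405, 0.1461]
eef_rot: [0.866, 0.5, 0.002, 0.001]
ft_force: [0.2, -0.1, 0.1]
width: 0.025
grip_force: 20.0
```

```bash
python3 - <<'E' 2>/dev/null
from h import *
go(571.5,117,145,-5)
P=cloud(avg('side',4)[0])
q=box(P,.37,.45,-.28,-.2,.12,.2); m=q
c=load('side')['pixels'].astype(int); X=cloud(load('side'))
k=(c[...,2]>c[...,0]+30)&(X[...,0]>.37)&(X[...,0]<.45)&(X[...,1]>-.28)&(X[...,1]<-.2)&(X[...,2]>.1)
b=X[k]; print(len(b),b.min(0),b.max(0)); s=b[b[:,2]<.163]; print(circ(s,.013))
E
```

```text
at [ 410.8 -240.5  146.1] phi -29.9 -> row [ 0.004 -0.002 -0.435] [390.  -39.2   2.2] t 26.78 w 0.025042560080584104 j7 -0.03
125 [ 0.39917871 -0.25621448  0.14195637] [ 0.41922757 -0.23733044  0.18050594]
(array([ 412.7, -239.5]), 1.7, 85)
```

Call:
apply_moves([
  [0, 0, -0.435, 390, -39.2, 0, -1],
  [0, 0, -0.435, 390, -39.2, 0, -1],
  [0, 0, -0.435, 390, -39.2, 0, -1],
  [0, 0, -0.435, 390, -39.2, 0, -1],
  [0, 0, -0.435, 390, -39.2, 0, -1],
  [0, 0, -0.435, 390, -39.2, 0, -1],
  [0, 0, -0.435, 390, -39.2, 0, -1],
  [0, 0, -0.435, 390, -39.2, 0, -1],
  [0, 0, -0.435, 390, -39.2, 0, -1],
  [0, 0, -0.435, 390, -39.2, 0, -1],
  [0, 0, -0.435, 390, -39.2, 0, -1],
  [0, 0, -0.435, 390, -39.2, 0, -1],
  [0, 0, -0.435, 390, -39.2, 0, -1],
  [0, 0, -0.435, 390, -39.2, 0, -1],
])

```text
time: 28.15
ee_pos: [0.57, 0.1152, 0.1438]
eef_rot: [0.738, 0.674, -0.001, -0.0]
ft_force: [0.9, -0.2, 0.8]
width: 0.0247
grip_force: 20.0
```

```bash
python3 - <<'E' 2>/dev/null
from h import *
go(571.5,117,90,-5)
P=cloud(avg('side',4)[0]); X=P; c=load('side')['pixels'].astype(int)
k=(c[...,2]>c[...,0]+25)&(X[...,0]>.53)&(X[...,0]<.62)&(X[...,1]>.07)&(X[...,1]<.16)
b=X[k]
for lo,hi,rad in((.055,.064,.0085),(.064,.073,.006),(.14,.163,.013)):
  s=b[(b[:,2]>lo)&(b[:,2]<hi)]; print(lo,len(s),s.mean(0) if len(s) else '',circ(s,rad) if len(s)>3 else '')
for i in(0,1):
  kk=k&((X[...,2]>.12) if i else (X[...,2]<.1)); v,u=np.nonzero(kk); print(u.min(),u.max(),v.min(),v.max())
s=load('side')['pixels']
cv2.imwrite('pics/s6.png',cv2.resize(s[130:230,250:375],(750,600),interpolation=cv2.INTER_CUBIC)[:,:,::-1])
E
```

```text
at [570.  115.2 143.8] phi -5.2 -> row [-0.001  0.001 -0.003] [ 2.   1.4 53.8] t 28.15 w 0.024689788563519947 j7 -0.22
0.055 3 [0.57691088 0.10897099 0.06009226] 
0.064 4 [0.57271778 0.11162639 0.06671497] (array([578. , 111.2]), 1.2, 4)
0.14 76 [0.5727386  0.10617403 0.15296293] (array([573. , 116.4]), 2.0, 76)
307 310 205 213
303 312 170 182
```

View pics/s6.png

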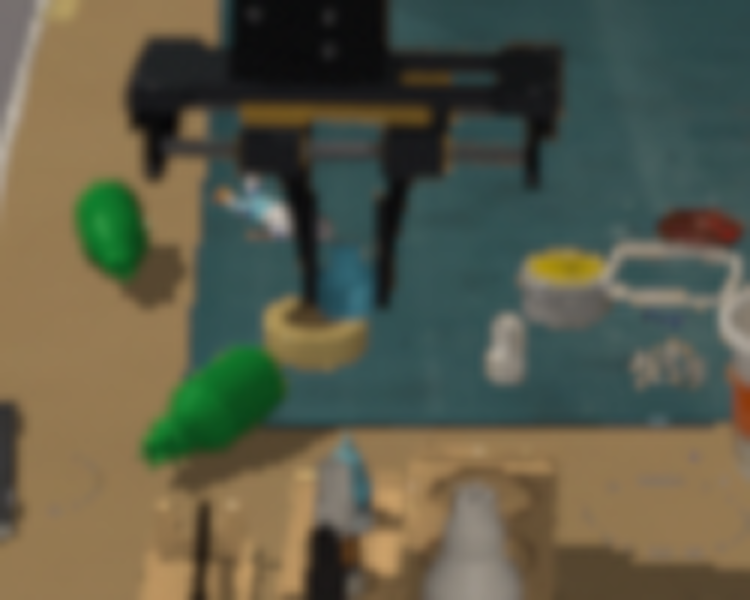

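Call:
apply_moves([
  [0, 0, 0, 1.2, 0, 20, -1],
  [0, 0, 0, 1.2, 0, 45, -1],
  [0, 0, 0, 1.2, 0, 58, -1],
  [0, 0, 0, 1.2, 0, 62, -1],
  [0, 0, 0, 1.2, 0, 66, -1],
  [0, 0, 0, 1.2, 0, 70, -1],
  [0, 0, 0, 1.2, 0, 72, -1],
  [0, 0, 0, 1.2, 0, 72, -1],
])

```text
time: 29.02
ee_pos: [0.5707, 0.1183, 0.0728]
eef_rot: [0.738, 0.675, 0.0, 0.0]
ft_force: [-0.4, -0.9, 0.4]
width: 0.025
grip_force: 19.9
```

Call:
apply_moves([
  [0, 0, 0, 0, 0, 3, -1],
  [0, 0, 0, 0, 0, 6, -1],
  [0, 0, 0, 0, 0, 8, -1],
  [0, 0, 0, 0, 0, 10, -1],
  [0, 0, 0, 0, 0, 11, -1],
  [0, 0, 0, 0, 0, 11, -1],
  [0, 0, 0, 0, 0, 11, -1],
])

```text
time: 29.6
ee_pos: [0.5715, 0.1186, 0.0623]
eef_rot: [0.738, 0.675, 0.001, 0.0]
ft_force: [-0.4, 0.8, 7.9]
width: 0.0249
grip_force: 20.1
```

Call:
apply_moves([
  [0, 0, 0, 0, 0, 0, -0.3],
  [0, 0, 0, 0, 0, 0, -0.1],
  [0, 0, 0, 0, 0, 0, 0],
  [0, 0, 0, 0, 0, 0, 0],
  [0, 0, 0, 0, 0, 0, 0],
  [0, 0, 0, 0, 0, 0, 0],
  [0, 0, 0, 0, 0, -30, 0],
  [0, 0, 0, 0, 0, -70, 0],
  [0, 0, 0, 0, 0, -110, 0],
  [0, 0, 0, 60, 0, -150, 0],
  [0, 0, 0, 100, 0, -190, 0],
  [0, 0, 0, 140, 0, -190, 0],
  [0, 0, 0, 180, 0, -190, 0],
  [0, 0, 0, 220, 0, -190, 0],
  [0, 0, 0, 220, 0, -190, 0],
])

```text
time: 30.85
ee_pos: [0.5891, 0.3413, 0.2518]
eef_rot: [0.737, 0.676, 0.001, -0.001]
ft_force: [0.0, 0.8, -0.7]
width: 0.0437
grip_force: 0.0
```

```bash
python3 - <<'E' 2>/dev/null
from h import *
S,_=avg('side',4);T,_=avg('top',4)
o=np.zeros((600,800,3),np.uint8)
o[:,:400]=cv2.resize(S['pixels'][150:270,260:340],(400,600),interpolation=cv2.INTER_CUBIC)
o[:400,400:]=cv2.resize(T['pixels'][160:240,245:325],(400,400),interpolation=cv2.INTER_CUBIC)
cv2.imwrite('pics/f.png',o[:,:,::-1])
for n,c in(('top',T),('side',S)):
  P=cloud(c)
  for nm,x,y,z0,z1,rad in(('tan',.566,.057,.062,.088,.01),('black',.561,-.005,.062,.088,.01),('thin',.625,-.008,.05,.082,.021),('cap',.571,.117,.058,.075,.013),('glue',.424,-.1245,.01,.06,.018)):
    w=rad+.012; b=box(P,x-w,x+w,y-w,y+w,z0,z1); print(n,nm,circ(b,rad) if len(b)>3 else '',box(P,x-w,x+w,y-w,y+w,.03,.12)[:,2].max())
print(r.read_state()['ee_pos'])
E
```

```text
top tan (array([566.1,  58.3]), 1.9, 15) 0.0919839759389256
top black (array([561.6,  -4.7]), 2.3, 16) 0.09054390940665846
top thin (array([625.7, -10.7]), 3.5, 73) 0.11229414613960076
top cap (array([571. , 117.6]), 1.2, 17) 0.08968746226183133
top glue (array([ 424. , -124.6]), 2.2, 50) 0.09673277525351898
side tan (array([565.7,  58.4]), 1.7, 55) 0.0921224744635658
side black (array([560.8,  -3.6]), 1.5, 67) 0.09227555412770627
side thin (array([624.1,  -9.8]), 2.9, 203) 0.11294172806682667
side cap (array([571.5, 116. ]), 1.1, 32) 0.090743044565611
side glue (array([ 424. , -124.4]), 2.1, 289) 0.101489396294696
[0.59024503 0.33574444 0.25158412]
```

View pics/f.png

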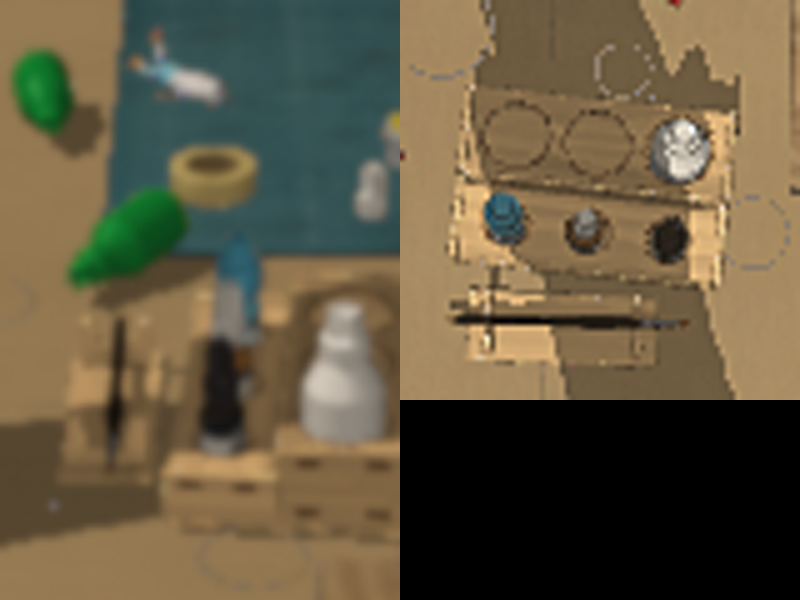

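The final view shows the cap seated (top at 90 mm), tan and thinner in their wells, the brush across both tabs and the glue bottle where it was.

```bash
python3 -c "
from bench import r
print(r.close_job())"
```

```text
the job is handed in; nothing more can be done
None
```

The job is handed in with no verdict returned: tan paint and thinner stand in their wells, the light-blue cap is fully down, the brush lies across both notches, and the glue bottle hasn't moved.

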